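# Unhook the blue bin from the bin rail

## Task

Take the empty blue bin off the bin rail: hold it by its front grip tab, first tilt its front end well up (about 20 degrees) while its lip still rests on the ledge, then lift the lip off the ledge. Set it upright on the middle of the green mat, lowering it all the way down before you let go, and leave the yellow and red bins hanging where they are.

Things in the scene. Friction and masses are not known exactly. Their poses are not given: they have to be found in the camera images.
- blue_bin_tab (a point): Grip tab of the empty blue bin (loose, 0.15 kg): an upright fin 12 mm thick (y), 40 long (x), 40 tall, on the middle of the bin's front, towards the robot. The point lies half-way up the tab, 22 mm before the front wall; the centre of the bin's underside is 62 mm along +x and 32 mm below it. x to the rail, y left, z up when level. Bin underside now 70 mm above the bench.
- blue_bin_lip (a point): Underside of the bin's lip, on the ledge (top bar of the fixed rail): 109 mm along +x, 29 above the tab point, same axes. The lip hooks 7 mm down behind the 6 mm bar with 2 mm play. A tongue low on the back sits under a lower bar, so the level bin cannot lift; tilting the front up 20 degrees about this point frees it, then 15 mm of lift clears the lip.
- mat: Green mat fixed flat on the bench, 200 x 200 mm, 4 mm thick; origin at the centre of its underside, z up.
- yellow_bin: Yellow bin, same shape, on the same rail 115 or 230 mm from the blue one, holding black stoppers; leave it. Bins are 80 deep (x) x 80 wide (y) x 65 mm tall at the back, 44 at the front. Origin at the centre of its underside, x to the rail, y left, z up.
- red_bin: Red bin, same shape, on the same rail, holding brass slugs; leave it. Origin at the centre of its underside, x to the rail, y left, z up.
Mind the look-alikes: they are no part of the job. What is shaped like the part that bears blue_bin_tab but pink is not meant.

How it is judged:
By the outcome, as a careful person would: the job done as asked, in the order asked, and still so for the second after the job is handed in, with the robot touching nothing.
It also fails if it takes over 42 s, if anything falls off the work surface, if the arm or the gripper's body presses on something with over 40 N, if the wrist force passes 120 N, or if a joint passes its speed limit or range.

## Robot

A 6-joint arm with a two-finger parallel gripper is mounted at the origin on the work surface. World frame = base frame: x ahead of the robot, y to its left, z up, the work surface at z = 0. Lengths are in m, angles in rad, forces in N, time in s.
With the tool pointing down it reaches from about 0.4 to 0.925 m from the base axis. Payload 3.4 kg.
Tool frame: the origin (TCP) lies midway between the tips of the shut fingers; the grasp point (between the pads) lies 19 mm behind it (env.grasp_offset is the distance from the TCP to the grasp point, in m); z points along the fingers, x is the direction in which the jaws open and shut, and the axes are right-handed (so a half turn about z gives the same grasp; the last joint's range is limited). The gripper opens to 85 mm and grips with 20 to 120 N. Pads are 22 mm wide; open, the fingers measure 114 mm over their backs; the gripper's body (76 mm by 85 mm) begins 54 mm behind the grasp point. The pads swing forward as they close: fully open they stand 13 mm farther back than shut.
Start: joints at [-1.276, 0.307, 1.506, -0, 1.328, -0.073], TCP at [0.207, -0.537, 0.231] pointing down, gripper open.
Joint ranges: [-3.12, 3.12], [-1.05, 2.28], [0.14, 2.33], [-1.42, 4.57], [0.1, 2.73], [-2.68, 2.68]. Speed limits (rad/s): [2.57, 2.57, 3.14, 3.14, 3.14, 3.14].

## Interface

Orientations are given as [roll, pitch, yaw] about the fixed x, y, z axes, in that order (R = Rz(yaw) Ry(pitch) Rx(roll)).
In Python, from rig import env, camera, camera_model, order, nets gives the robot as it stands.
- The arm moves only by the tool jog_arm, never from a script. Its argument "deltas" is a list of rows, each an object of numbers: "rx", "ry", "rz": the turn, a rotation vector about the world's x, y, z in units of 6 degrees (1.0 is 6 degrees); "x", "y", "z": the shift along the world's x, y, z in units of 30 mm (1.0 is 30 mm); "grip": the opening, from 0 (shut) to 1 (fully open). In form: [{"rx": .., "ry": .., "rz": .., "x": .., "y": .., "z": .., "grip": ..}, ...]. A call has 1 to 12 rows; each row is the pose to reach, as a shift and turn from the pose commanded when the call began; what a row does not reach only later rows make up. A row lasts 1/8 s, in which the tool goes at most 62.5 mm and 10.7 degrees, less where a joint would pass 70% of its speed; a pose out of reach is approached as far as the arm can. A call with a gripper value outside its range is refused whole. The fingers move at their own pace and stop on an object; "grip_force" is the grip in N (left out, the last holds). Time passes only in rows, so rows that repeat a pose let the fingers close. It gives the time, the measured TCP pose, the force and the opening at its end, in the units of the state.
- env.read_state(): the state, without advancing time (a new reading comes with each control period).
- camera(name): name is "scene" or "top" or "wrist"; returns the picture (480x640x3 uint8, red, green, blue); there is no depth.
- camera_model(name): a dict with "fx", "fy", "cx", "cy" (pixels), "cam_to_world" (4x4, takes a point from camera to world coordinates). Camera axes: x right, y up, looking along -z (the intrinsics and any distortion apply to the point x, -y, -z); pixel columns grow to the right and rows downward; lengths in m; the calibration is good to about 2 mm. A picture is of the moment at which its call begins: read the wrist's pose just before it. camera_model takes no time and is no camera call; for the wrist camera it gives the pose at the moment of the call.
- order.close_job(): hands the job in, once; it reports no verdict.
Trained networks look in the newest picture that a camera, given by its name, has taken for a name from the list of things; names that differ only in an ending like _2 or _b are one class to them, and where a whole thing is asked for, a point or a joint stands for the part that bears it (a point fixed in the world has none). Each returns a list of dicts, best first, with "confidence" (0 to 1); they miss things now and then, are a little off and sometimes report something else, mostly with a low value. They report only what shows in the picture. A call takes as long as a camera call. They do not tell look-alikes from the thing itself.
- nets.silhouettes(camera, label): "region" (480x640 bool, what is visible of it) and "box" ([left, top, width, height] in pixels, round what is visible of it).
The state is a dict: "clock": time; "joint_pos": joint angles; "joint_vel": joint speeds; "effort": joint torques, N m; "tool_pos": TCP position; "tool_rot": TCP orientation; "ft_force": force on the tool from outside, world axes, zero at the start; "torque": the same for the moment, N m; "opening": opening from 0.0 (shut) to 1.0 (fully open).
Only numpy, scipy, OpenCV 4.12 (cv2) and the standard library are available. Lean on these libraries where they do the work, as an engineer would, in place of code of your own. Each camera call takes 0.05 s, during which the arm holds its last target. There are 200 camera calls.

## Working session

There is one attempt and no reset: what is moved stays moved. The work goes in short steps, Python scripts to look and compute and a tool call to move; the robot and the scene stay as the last step left them, time stands still between calls to the robot, and variables do not carry over. Pictures are saved under pics/ and viewed, about 8 in all and at most 12, crops included, and the job is handed in when it is done.

Besides the shell and the picture viewer there is one more tool, called as name(argument=value, ...) on one line, values as JSON. jog_arm: Moves the arm, as the interface text tells. Its arguments: {"type":"object","properties":{"deltas":{"type":"array","items":{"type":"object","properties":{"rx":{"type":"number"},"ry":{"type":"number"},"rz":{"type":"number"},"x":{"type":"number"},"y":{"type":"number"},"z":{"type":"number"},"grip":{"type":"number"}}}},"grip_force":{"type":"number"}},"required":["deltas"]}

```bash
mkdir -p pics; ls; cat > h.py <<'E'
import numpy as np, cv2
from rig import env, camera, camera_model, order, nets
def save(n,im): cv2.imwrite('pics/'+n,im[:,:,::-1])
def proj(m,p):
    T=np.linalg.inv(m['cam_to_world']); q=T[:3,:3]@np.array(p)+T[:3,3]
    return np.array([m['cx']+m['fx']*q[0]/-q[2], m['cy']-m['fy']*q[1]/-q[2]])
def ray(m,u,v):
    T=np.array(m['cam_to_world']); d=T[:3,:3]@np.array([(u-m['cx'])/m['fx'],-(v-m['cy'])/m['fy'],-1]); return T[:3,3],d
def atz(m,u,v,z):
    o,d=ray(m,u,v); return o+d*(z-o[2])/d[2]
E
python3 - <<'E'
from h import *
ims=[]
for c in ['scene','top']:
    im=camera(c); save(c+'0.png',im); m=camera_model(c); print(c,{k:np.round(v,3).tolist() if k!='x' else 0 for k,v in m.items() if not isinstance(v,str)})
    for l in ['blue_bin_tab','blue_bin_lip','mat','yellow_bin','red_bin']:
        for r in nets.silhouettes(c,l)[:4]:
            ys,xs=np.nonzero(r['region']); col=im[r['region']].mean(0).round()
            print(l,round(r['confidence'],2),r['box'],xs.mean().round(1),ys.mean().round(1),col)
s=env.read_state(); print(s['clock'],s['tool_pos'],s['tool_rot'])
E
```

```text
pics
scene {'fx': 441.889, 'fy': 441.889, 'cx': 325.863, 'cy': 246.322, 'cam_to_world': [[0.752, -0.402, 0.523, 1.022], [0.659, 0.45, -0.603, -0.509], [0.007, 0.798, 0.603, 0.639], [0.0, 0.0, 0.0, 1.0]]}
blue_bin_tab 0.89 [363.4, 175.1, 45.7, 37.8] 382.3 191.6 [143.  85. 101.]
blue_bin_tab 0.83 [271.8, 194.9, 59.5, 43.1] 302.7 218.1 [142.  85. 100.]
blue_bin_tab 0.67 [472.0, 210.4, 39.5, 45.7] 492.1 238.6 [143.  84.  99.]
blue_bin_tab 0.64 [363.8, 198.1, 59.0, 51.2] 392.2 219.6 [ 32.  53. 100.]
blue_bin_lip 0.91 [188.1, 231.6, 61.0, 50.5] 222.5 260.1 [145.  86. 101.]
blue_bin_lip 0.9 [361.4, 198.3, 63.5, 50.2] 392.4 220.4 [ 34.  55. 101.]
blue_bin_lip 0.89 [359.9, 173.8, 48.8, 41.6] 382.6 192.0 [142.  85. 102.]
blue_bin_lip 0.73 [269.9, 199.6, 63.1, 38.1] 302.6 217.8 [142.  86. 100.]
mat 0.97 [70.1, 297.9, 159.5, 121.2] 149.0 354.7 [ 52. 124.  68.]
yellow_bin 0.77 [279.0, 239.8, 64.9, 57.9] 307.7 264.6 [133. 114.  50.]
red_bin 0.73 [324.2, 220.2, 59.4, 53.3] 352.0 240.5 [125.  37.  32.]
top {'fx': 433.116, 'fy': 433.116, 'cx': 321.549, 'cy': 241.308, 'cam_to_world': [[-0.004, 0.998, 
[... 287 characters left out ...]
0.0] 161.5 285.5 [165.  92. 117.]
blue_bin_tab 0.62 [214.0, 187.1, 45.5, 70.8] 236.2 216.9 [ 31.  65. 137.]
blue_bin_lip 0.95 [335.6, 302.1, 58.1, 52.1] 364.5 330.0 [196. 117. 146.]
blue_bin_lip 0.91 [131.2, 266.7, 74.3, 36.7] 161.8 285.5 [164.  91. 116.]
blue_bin_lip 0.83 [211.7, 186.3, 50.0, 73.0] 235.5 216.7 [ 32.  66. 138.]
blue_bin_lip 0.75 [229.9, 293.8, 50.2, 64.9] 258.7 323.8 [180. 108. 136.]
mat 0.92 [415.5, 246.5, 98.8, 97.2] 465.2 294.7 [ 36. 120.  57.]
yellow_bin 0.56 [326.9, 205.2, 47.3, 69.9] 348.2 233.5 [134. 118.  41.]
red_bin 0.9 [270.5, 193.4, 44.9, 71.9] 292.0 224.5 [171.  66.  40.]
0.6 [ 0.20672355 -0.53656514  0.23132392] [-3.14158556e+00 -5.83220069e-05 -1.20300989e+00]
```

```bash
python3 - <<'E'
from h import *
im=cv2.imread('pics/top0.png'); im2=cv2.imread('pics/scene0.png')
a=cv2.resize(im[170:350,110:530],(800,343),interpolation=cv2.INTER_CUBIC)
b=cv2.resize(im2[160:310,180:530],(800,343)) 
cv2.imwrite('pics/a.png',cv2.vconcat([a,b])[:600])
c=cv2.resize(im[175:270,200:390],(800,400),interpolation=cv2.INTER_CUBIC); cv2.imwrite('pics/c.png',c)
E
```

```text
(no output)
```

View pics/top0.png

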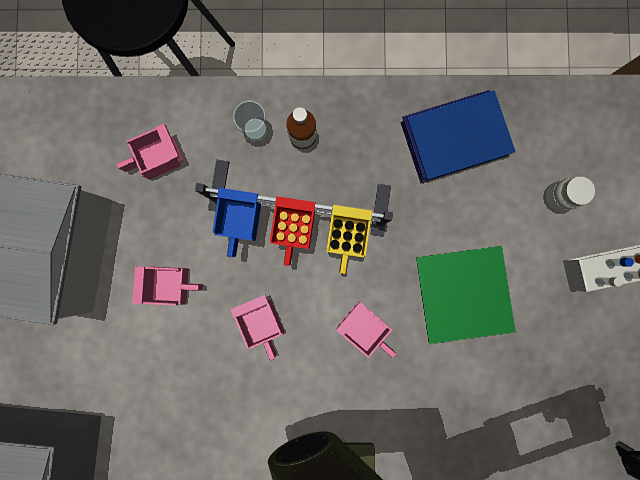

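View pics/c.png

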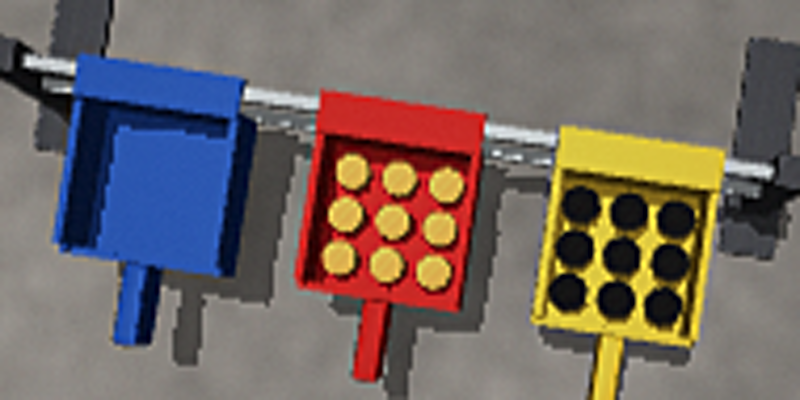

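The top view shows the empty blue bin leftmost on the slanted rail, tab end near (232,250), then red (292,225) and yellow (348,235). The mat is centred near (465,295). The pink decoys sit on the bench, with a blue box at (460,135).

```bash
python3 - <<'E'
from h import *
m=camera_model('top'); P=lambda u,v,z: atz(m,200+u/4.21,175+v/4.21,z)
L=P(78,55,.135);R=P(725,150,.135); d=L-R; yaw=np.arctan2(-d[0],d[1]); print('yaw',np.degrees(yaw),np.linalg.norm(d))
ex=np.array([np.cos(yaw),np.sin(yaw),0]); ey=np.array([-ex[1],ex[0],0])
lb=(L+P(245,80,.135))/2
print('lip back',lb,'width',np.linalg.norm(L-P(245,80,.135)))
fw=(P(55,243,.114)+P(220,275,.114))/2; print('front wall->tab',fw-22e-3*ex)
t=P(128,343,.122); print('tab front top->tab',t+20e-3*ex)
print('lip back->tab (117)',lb-.117*ex)
for c in['top','scene']:
    camera(c); r=nets.silhouettes(c,'mat')[0]['region'].astype(np.uint8)
    cn=max(cv2.findContours(r,0,2)[0],key=cv2.contourArea)
    q=cv2.boxPoints(cv2.minAreaRect(cn)) if c=='top' else cv2.approxPolyDP(cn,6,True)[:,0]
    W=np.array([atz(camera_model(c),*p,.004) for p in q]); print(c,W.round(3).tolist(),W.mean(0).round(4))
E
```

```text
yaw -8.621946942241296 0.3139676481824515
lip back [0.65527947 0.18072947 0.135     ] width 0.08119176798717986
front wall->tab [0.54283835 0.19911132 0.114     ]
tab front top->tab [0.54314405 0.19546494 0.122     ]
lip back->tab (117) [0.53960168 0.19826942 0.135     ]
top [[0.524, -0.204, 0.004], [0.553, -0.405, 0.004], [0.351, -0.43, 0.004], [0.322, -0.231, 0.004]] [ 0.4374 -0.3175  0.004 ]
scene [[0.332, -0.231, 0.004], [0.353, -0.43, 0.004], [0.546, -0.404, 0.004], [0.528, -0.211, 0.004]] [ 0.4399 -0.3188  0.004 ]
```

jog_arm(deltas=[{"x": 1.2, "y": 1.4, "z": 0.2, "rz": 1.7, "grip": 0.5}, {"x": 2.4, "y": 2.8, "z": 0.4, "rz": 3.4, "grip": 0.5}, {"x": 3.6, "y": 4.2, "z": 0.6, "rz": 5.1, "grip": 0.5}, {"x": 4.8, "y": 5.6, "z": 0.6, "rz": 6.8, "grip": 0.5}, {"x": 6, "y": 7, "z": 0.6, "rz": 8.5, "grip": 0.5}, {"x": 7.2, "y": 8.4, "z": 0.6, "rz": 10.2, "grip": 0.5}, {"x": 8.4, "y": 9.8, "z": 0.6, "rz": 11.9, "grip": 0.5}, {"x": 9.6, "y": 11.2, "z": 0.6, "rz": 13.6, "grip": 0.5}, {"x": 10, "y": 12.8, "z": 0.6, "rz": 15.3, "grip": 0.5}, {"x": 10.2, "y": 14.4, "z": 0.6, "rz": 17, "grip": 0.5}, {"x": 10.4, "y": 16, "z": 0.6, "rz": 18.7, "grip": 0.5}, {"x": 10.6, "y": 17.6, "z": 0.6, "rz": 20.4, "grip": 0.5}])

```text
invalid input
```

jog_arm(deltas=[{"rx": 0, "ry": 0, "x": 1.2, "y": 1.4, "z": 0.2, "rz": 1.7, "grip": 0.5}, {"rx": 0, "ry": 0, "x": 2.4, "y": 2.8, "z": 0.4, "rz": 3.4, "grip": 0.5}])

```text
clock: 1.05
tool_pos: [0.2791, -0.4521, 0.2432]
tool_rot: [-3.141, 0.0, -0.843]
ft_force: [1.9, -0.7, 0.3]
opening: 0.603
```

jog_arm(deltas=[{"rx": 0, "ry": 0, "x": 1.2, "y": 1.4, "z": 0.2, "rz": 1.7, "grip": 0.5}, {"rx": 0, "ry": 0, "x": 2.4, "y": 2.8, "z": 0.2, "rz": 3.4, "grip": 0.5}, {"rx": 0, "ry": 0, "x": 3.6, "y": 4.2, "z": 0.2, "rz": 5.1, "grip": 0.5}, {"rx": 0, "ry": 0, "x": 4.8, "y": 5.6, "z": 0.2, "rz": 6.8, "grip": 0.5}, {"rx": 0, "ry": 0, "x": 6, "y": 7, "z": 0.2, "rz": 8.5, "grip": 0.5}, {"rx": 0, "ry": 0, "x": 7.2, "y": 8.4, "z": 0.2, "rz": 10.2, "grip": 0.5}])

```text
clock: 1.8
tool_pos: [0.4958, -0.1991, 0.2496]
tool_rot: [3.141, -0.0, 0.227]
ft_force: [0.6, -0.9, 0.4]
opening: 0.503
```

jog_arm(deltas=[{"rx": 0, "ry": 0, "x": 0.2, "y": 1.8, "z": 0, "rz": 1.7, "grip": 0.5}, {"rx": 0, "ry": 0, "x": 0.4, "y": 3.6, "z": 0, "rz": 3.4, "grip": 0.5}, {"rx": 0, "ry": 0, "x": 0.6, "y": 5.4, "z": 0, "rz": 5.1, "grip": 0.5}, {"rx": 0, "ry": 0, "x": 0.8, "y": 7.2, "z": 0, "rz": 6.8, "grip": 0.5}, {"rx": 0, "ry": 0, "x": 1, "y": 9, "z": 0, "rz": 8.5, "grip": 0.5}, {"rx": 0, "ry": 0, "x": 1.2, "y": 10.8, "z": 0, "rz": 10.2, "grip": 0.5}, {"rx": 0, "ry": 0, "x": 1.4, "y": 12.3, "z": 0, "rz": 11.4, "grip": 0.5}, {"rx": 0, "ry": 0, "x": 1.5, "y": 13.2, "z": 0, "rz": 11.4, "grip": 0.5}, {"rx": 0, "ry": 0, "x": 1.5, "y": 13.2, "z": 0, "rz": 11.4, "grip": 0.5}])

```text
clock: 2.92
tool_pos: [0.5398, 0.1974, 0.2492]
tool_rot: [3.141, -0.0, 1.418]
ft_force: [-0.6, -0.8, 0.0]
opening: 0.502
```

```bash
python3 - <<'E'
from h import *
m=camera_model('wrist'); im=camera('wrist'); s=env.read_state()
np.save('w.npy',im); print({k:np.round(v,3).tolist() for k,v in m.items() if not isinstance(v,str)}); print(s['tool_pos'],s['tool_rot'],s['joint_pos'])
yaw=np.radians(-8.6);ex=np.array([np.cos(yaw),np.sin(yaw),0]);ey=np.array([-ex[1],ex[0],0]);ez=np.array([0,0,1])
t=np.array([.542,.197,.102]); o=im.copy()
for a,b in [(-20,6),(-20,-6),(22,6),(22,-6)]:
    cv2.circle(o,tuple(int(x) for x in proj(m,t+(a*ex+b*ey+20*ez)*1e-3)),3,(255,255,0),1)
for b in (40,-40):
    cv2.circle(o,tuple(int(x) for x in proj(m,t+(22*ex+b*ey+12*ez)*1e-3)),3,(0,255,0),1)
    cv2.circle(o,tuple(int(x) for x in proj(m,t+(102*ex+b*ey+33*ez)*1e-3)),3,(0,255,255),1)
save('w1.png',o)
E
```

```text
{'fx': 351.131, 'fy': 351.131, 'cx': 318.259, 'cy': 240.385, 'cam_to_world': [[0.151, -0.936, -0.318, 0.459], [0.988, 0.143, 0.048, 0.21], [0.0, -0.322, 0.947, 0.391], [0.0, 0.0, 0.0, 1.0]]}
[0.53957264 0.19601947 0.24911712] [-3.14141829e+00  6.35808633e-04  1.41696328e+00] [ 2.75213920e-01  2.92829787e-01  1.48074416e+00 -5.16174720e-04
  1.36844180e+00 -1.14164546e+00]
```

View pics/w1.png

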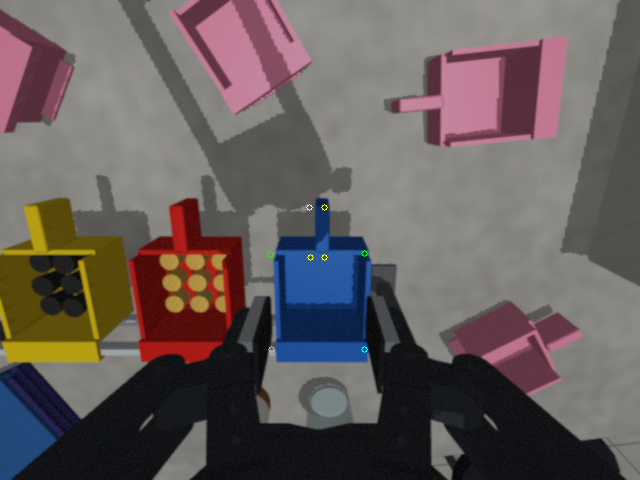

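The wrist view shows the blue bin at (322,300), its tab from (322,199) to (322,250). My predicted marks sit about 5 px left and 5–8 px low, so I'm zooming in to refine.

```bash
python3 - <<'E'
from h import *
im=np.load('w.npy'); c=cv2.resize(im[190:265,265:375],(792,540),interpolation=cv2.INTER_CUBIC); save('w2.png',cv2.convertScaleAbs(c,alpha=1.8))
E
```

```text
(no output)
```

View pics/w2.png

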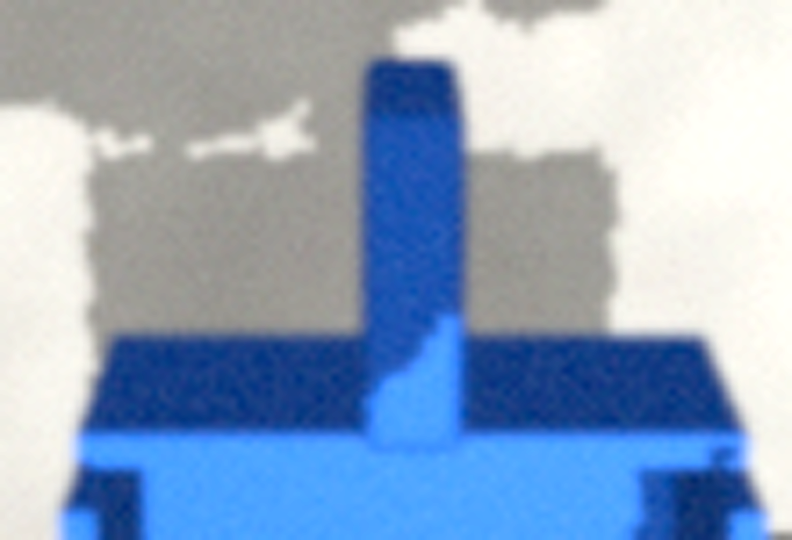

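The zoom shows the tab's top face running from row 205.6 to 251.8, columns 316–329. The front rim's top edge is at row 250, columns 276–368.5.

```bash
python3 - <<'E'
from h import *
from scipy.optimize import least_squares
m=camera_model('wrist'); mt=camera_model('top')
c=lambda u,v:(265+u/7.2,190+v/7.2); ct=lambda u,v:(200+u/4.21,175+v/4.21)
W=[((-20,6,20),c(463,112)),((-20,-6,20),c(365,112)),((22,6,20),c(463,440)),((22,-6,20),c(367,440)),((22,40,12),c(745,432)),((22,-40,12),c(80,432))]
T=[((22,40,12),ct(55,243)),((22,-40,12),ct(220,275)),((-20,6,20),ct(116,343)),((-20,-6,20),ct(140,343))]
def res(p,S):
    ex=np.array([np.cos(p[2]),np.sin(p[2]),0]);ey=np.array([-ex[1],ex[0],0]);out=[]
    for M,L in S:
        for (a,b,z),uv in L: out+=list(proj(M,[p[0],p[1],.102]+(a*ex+b*ey+np.array([0,0,z]))*1e-3)-uv)
    return np.array(out)
for S in ([(m,W)],[(mt,T)],[(m,W),(mt,T)]):
    r=least_squares(res,[.54,.2,-.15],args=(S,),x_scale=[.01,.01,.1]); print(r.x.round(4),np.degrees(r.x[2]).round(2),r.fun.round(1))
E
```

```text
[ 0.5389  0.2001 -0.1511] -8.66 [ 0.9 -2.3 -0.8 -2.2  0.5  2.4 -0.8  2.4  1.4  0.1 -1.2  0.2]
[ 0.543   0.1973 -0.1477] -8.46 [ 1.3  0.9  0.5 -1.1 -0.9 -0.3 -0.8  0.5]
[ 0.5393  0.1998 -0.1492] -8.55 [ 0.6 -1.7 -1.1 -1.6  0.3  2.9 -1.   3.   1.2  0.5 -1.4  0.8  0.   2.7
 -0.7  0.7 -2.2  1.5 -2.1  2.3]
```

jog_arm(deltas=[{"rx": 0, "ry": 0, "rz": 0, "x": 0, "y": 0.1, "z": -1.5, "grip": 0.5}, {"rx": 0, "ry": 0, "rz": 0, "x": 0, "y": 0.1, "z": -3, "grip": 0.5}, {"rx": 0, "ry": 0, "rz": 0, "x": 0, "y": 0.1, "z": -4.2, "grip": 0.5}, {"rx": 0, "ry": 0, "rz": 0, "x": 0, "y": 0.1, "z": -5, "grip": 0.5}, {"rx": 0, "ry": 0, "rz": 0, "x": 0, "y": 0.1, "z": -5.45, "grip": 0.5}, {"rx": 0, "ry": 0, "rz": 0, "x": 0, "y": 0.1, "z": -5.45, "grip": 0.5}])

```text
clock: 3.72
tool_pos: [0.5393, 0.1974, 0.0853]
tool_rot: [-3.14, 0.001, 1.414]
ft_force: [0.4, -0.5, -0.4]
opening: 0.501
```

```bash
python3 - <<'E'
from h import *
save('w3.png',camera('wrist')); s=env.read_state(); print(s['tool_pos'],s['tool_rot'],s['ft_force'])
E
```

```text
[0.54006275 0.1978414  0.08614271] [3.14134708e+00 7.95075281e-05 1.41422134e+00] [-0.44391605 -0.59308323 -0.57973498]
```

View pics/w3.png

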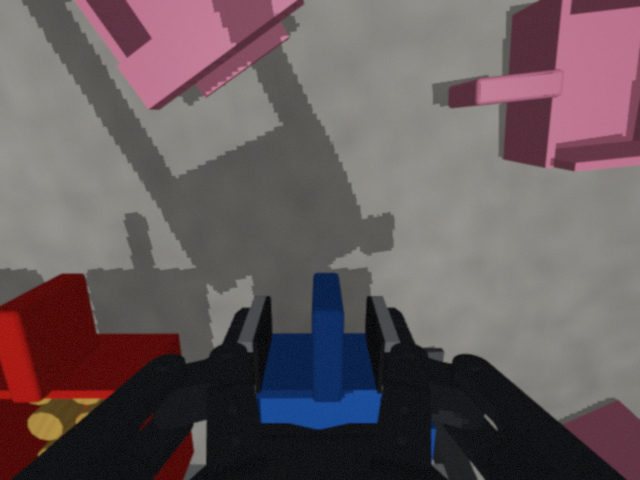

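Fingers straddle the tab; the gap is centred at column 318 and the tab at 327, so I shift about 3 mm along +y and close.

jog_arm(deltas=[{"rx": 0, "ry": 0, "rz": 0, "x": 0, "y": 0.1, "z": 0, "grip": 0.5}, {"rx": 0, "ry": 0, "rz": 0, "x": 0, "y": 0.1, "z": 0, "grip": 0.3}, {"rx": 0, "ry": 0, "rz": 0, "x": 0, "y": 0.1, "z": 0, "grip": 0.2}, {"rx": 0, "ry": 0, "rz": 0, "x": 0, "y": 0.1, "z": 0, "grip": 0.1}, {"rx": 0, "ry": 0, "rz": 0, "x": 0, "y": 0.1, "z": 0, "grip": 0}, {"rx": 0, "ry": 0, "rz": 0, "x": 0, "y": 0.1, "z": 0, "grip": 0}, {"rx": 0, "ry": 0, "rz": 0, "x": 0, "y": 0.1, "z": 0, "grip": 0}, {"rx": 0, "ry": 0, "rz": 0, "x": 0, "y": 0.1, "z": 0, "grip": 0}], grip_force=50)

```text
clock: 4.78
tool_pos: [0.5398, 0.2011, 0.0862]
tool_rot: [3.141, 0.0, 1.415]
ft_force: [0.0, -3.0, 5.4]
opening: 0.132
```

jog_arm(deltas=[{"rx": 0.062, "ry": 0.412, "rz": 0, "x": -0.062, "y": 0.109, "z": 0.16, "grip": 0}, {"rx": 0.124, "ry": 0.824, "rz": 0, "x": -0.117, "y": 0.018, "z": 0.322, "grip": 0}, {"rx": 0.186, "ry": 1.236, "rz": 0, "x": -0.165, "y": 0.025, "z": 0.487, "grip": 0}, {"rx": 0.248, "ry": 1.648, "rz": 0, "x": -0.206, "y": 0.031, "z": 0.654, "grip": 0}, {"rx": 0.248, "ry": 1.648, "rz": 0, "x": -0.206, "y": 0.031, "z": 0.654, "grip": 0}])

```text
clock: 5.4
tool_pos: [0.5356, 0.203, 0.1054]
tool_rot: [-2.97, -0.001, 1.414]
ft_force: [2.5, 0.9, 2.3]
opening: 0.136
```

jog_arm(deltas=[{"rx": 0.062, "ry": 0.412, "rz": 0, "x": -0.034, "y": 0.005, "z": 0.168, "grip": 0}, {"rx": 0.124, "ry": 0.824, "rz": 0, "x": -0.06, "y": 0.009, "z": 0.338, "grip": 0}, {"rx": 0.186, "ry": 1.236, "rz": 0, "x": -0.079, "y": 0.012, "z": 0.509, "grip": 0}, {"rx": 0.248, "ry": 1.648, "rz": 0, "x": -0.091, "y": 0.014, "z": 0.679, "grip": 0}, {"rx": 0.273, "ry": 1.813, "rz": 0, "x": -0.093, "y": 0.014, "z": 0.749, "grip": 0}, {"rx": 0.273, "ry": 1.813, "rz": 0, "x": -0.093, "y": 0.014, "z": 0.749, "grip": 0}, {"rx": 0.273, "ry": 1.813, "rz": 0, "x": -0.093, "y": 0.014, "z": 0.749, "grip": 0}])

```text
clock: 6.28
tool_pos: [0.5335, 0.203, 0.1277]
tool_rot: [-2.782, 0.001, 1.415]
ft_force: [7.0, -0.7, 1.9]
opening: 0.129
```

```bash
python3 - <<'E'
from h import *
a=camera('scene'); w=camera('wrist'); s=env.read_state(); print(s['tool_pos'],s['tool_rot'],s['ft_force'],s['torque'],s['joint_pos'].round(2))
c=cv2.resize(a[150:310,260:460],(600,480),interpolation=cv2.INTER_CUBIC); save('s4.png',c)
E
```

```text
[0.53347729 0.20303744 0.12766026] [-2.78190576e+00  8.99904758e-04  1.41498272e+00] [ 6.34659449 -0.4012365   0.2376432 ] [-0.10856632 -1.44458172  0.03259474] [ 0.21  0.56  1.41  0.13  1.51 -1.24]
```

View pics/s4.png

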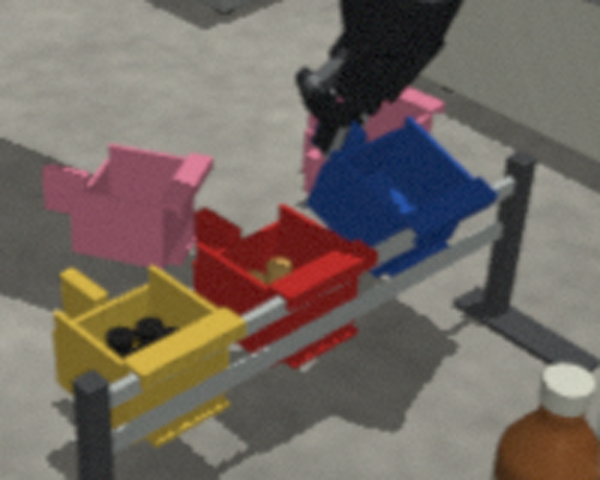

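The scene crop shows blue tilted, its lip still on the top bar and its tongue free of the lower bar; red and yellow hang as before. The hook pulls about 6 N along x, so I ease it 1.5 mm towards the rail, then lift.

jog_arm(deltas=[{"rx": 0, "ry": 0, "rz": 0, "x": 0.05, "y": -0.008, "z": 0, "grip": 0}, {"rx": 0, "ry": 0, "rz": 0, "x": 0.05, "y": -0.008, "z": 0.15, "grip": 0}, {"rx": 0, "ry": 0, "rz": 0, "x": 0.05, "y": -0.008, "z": 0.3, "grip": 0}, {"rx": 0, "ry": 0, "rz": 0, "x": 0.05, "y": -0.008, "z": 0.5, "grip": 0}])

```text
clock: 6.88
tool_pos: [0.5304, 0.2024, 0.1421]
tool_rot: [-2.771, 0.004, 1.415]
ft_force: [0.1, 0.2, -1.6]
opening: 0.133
```

jog_arm(deltas=[{"rx": 0, "ry": 0, "rz": 0, "x": 0, "y": 0, "z": 0.4, "grip": 0}, {"rx": 0, "ry": 0, "rz": 0, "x": 0, "y": 0, "z": 0.9, "grip": 0}, {"rx": 0, "ry": 0, "rz": 0, "x": 0, "y": 0, "z": 1.6, "grip": 0}, {"rx": 0, "ry": 0, "rz": 0, "x": 0, "y": 0, "z": 2.4, "grip": 0}, {"rx": 0, "ry": 0, "rz": 0, "x": -0.3, "y": 0, "z": 3.2, "grip": 0}, {"rx": 0, "ry": 0, "rz": 0, "x": -0.6, "y": 0, "z": 3.6, "grip": 0}, {"rx": 0, "ry": 0, "rz": 0, "x": -0.6, "y": 0, "z": 3.6, "grip": 0}])

```text
clock: 7.75
tool_pos: [0.5138, 0.2027, 0.2522]
tool_rot: [-2.777, 0.002, 1.416]
ft_force: [0.6, -0.3, -2.7]
opening: 0.132
```

```bash
python3 - <<'E'
from h import *
a=camera('scene'); w=camera('wrist'); s=env.read_state(); print(s['tool_pos'],s['tool_rot'],s['ft_force'])
c=cv2.resize(a[100:320,220:500],(560,440)); d=cv2.resize(w[200:480,150:500],(550,440)); save('s5.png',cv2.resize(cv2.hconcat([c,d]),(800,317)))
E
```

```text
[0.51389509 0.20250045 0.25053208] [-2.77479824e+00  2.55294190e-03  1.41554625e+00] [-0.17074096 -0.26118474 -1.64870952]
```

View pics/s5.png

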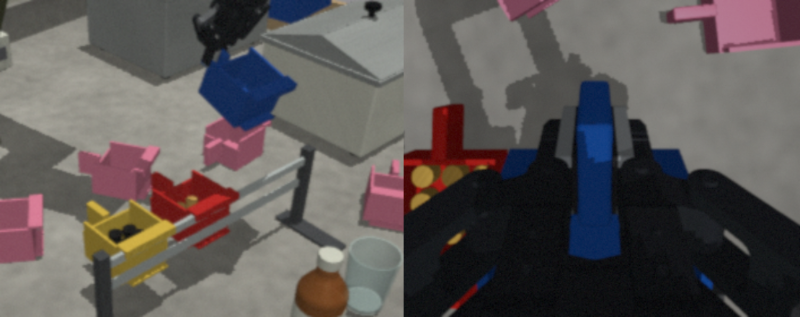

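The bin hangs free in the gripper (left half), with red and yellow still on the rail. Next I level it and carry it over the mat at this height.

jog_arm(deltas=[{"rx": -0.1, "ry": -0.6, "rz": 0, "x": -0.5, "y": -0.3, "z": 0.2, "grip": 0}, {"rx": -0.2, "ry": -1.3, "rz": 0, "x": -1, "y": -1.5, "z": 0.3, "grip": 0}, {"rx": -0.3, "ry": -2, "rz": 0, "x": -1.5, "y": -3.2, "z": 0.3, "grip": 0}, {"rx": -0.4, "ry": -2.7, "rz": 0, "x": -2, "y": -4.9, "z": 0.3, "grip": 0}, {"rx": -0.52, "ry": -3.44, "rz": 0, "x": -2.4, "y": -6.6, "z": 0.3, "grip": 0}, {"rx": -0.52, "ry": -3.44, "rz": 0, "x": -2.8, "y": -8.3, "z": 0.3, "grip": 0}, {"rx": -0.52, "ry": -3.44, "rz": 0, "x": -3.2, "y": -10, "z": 0.3, "grip": 0}, {"rx": -0.52, "ry": -3.44, "rz": 0, "x": -3.6, "y": -11.7, "z": 0.3, "grip": 0}, {"rx": -0.52, "ry": -3.44, "rz": 0, "x": -4, "y": -13.4, "z": 0.3, "grip": 0}, {"rx": -0.52, "ry": -3.44, "rz": 0, "x": -4.3, "y": -15, "z": 0.3, "grip": 0}, {"rx": -0.52, "ry": -3.44, "rz": 0, "x": -4.53, "y": -16.4, "z": 0.3, "grip": 0}, {"rx": -0.52, "ry": -3.44, "rz": 0, "x": -4.53, "y": -17.05, "z": 0.3, "grip": 0}])

```text
clock: 9.35
tool_pos: [0.3774, -0.3108, 0.2587]
tool_rot: [-3.137, -0.001, 1.412]
ft_force: [0.0, 0.6, -1.2]
opening: 0.13
```

jog_arm(deltas=[{"rx": 0, "ry": 0, "rz": 0, "x": 0, "y": 0, "z": 0, "grip": 0}, {"rx": 0, "ry": 0, "rz": 0, "x": 0, "y": 0, "z": 0, "grip": 0}])

```text
clock: 9.6
tool_pos: [0.3782, -0.3075, 0.2593]
tool_rot: [-3.138, -0.002, 1.416]
ft_force: [0.4, 0.5, -1.5]
opening: 0.13
```

```bash
python3 - <<'E'
from h import *
m=camera_model('wrist'); w=camera('wrist'); s=env.read_state(); print(s['tool_pos'],s['tool_rot'],s['joint_pos'].round(2))
o=w.copy()
for r in nets.silhouettes('wrist','mat')[:1]:
    print(r['box']); cn,_=cv2.findContours(r['region'].astype(np.uint8),0,2); print([atz(m,*p,.004).round(3).tolist() for p in cv2.approxPolyDP(max(cn,key=cv2.contourArea),4,True)[:,0]])
for dx,dy in [(0,0)]: cv2.circle(o,tuple(int(x) for x in proj(m,(.439,-.318,.004))),4,(255,0,0),1)
for p in [(.524,-.204),(.553,-.405),(.351,-.43),(.322,-.231)]: cv2.circle(o,tuple(int(x) for x in proj(m,(*p,.004))),4,(255,255,0),1)
save('w6.png',o)
E
```

```text
[ 0.37831884 -0.30733313  0.25949169] [-3.13838705e+00 -1.23981359e-03  1.41620811e+00] [-0.77  0.16  1.63 -0.    1.35 -2.18]
[210.7, 136.8, 206.6, 195.5]
[[0.324, -0.231, 0.004], [0.35, -0.426, 0.004], [0.541, -0.401, 0.004], [0.516, -0.388, 0.004], [0.508, -0.366, 0.004], [0.495, -0.359, 0.004], [0.493, -0.342, 0.004], [0.468, -0.333, 0.004], [0.471, -0.308, 0.004], [0.499, -0.305, 0.004], [0.528, -0.273, 0.004], [0.519, -0.205, 0.004]]
```

View pics/w6.png

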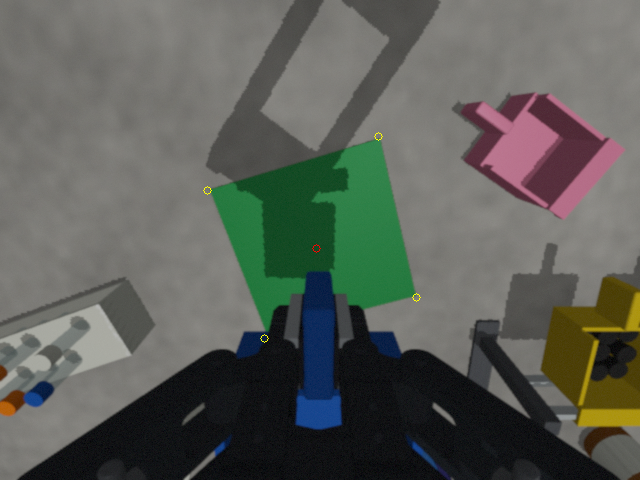

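The mat lies under the bin as predicted; the corners at (208,190), (378,137) and (417,297) match my marks to within about 5 mm. The tab in the hand looks as it did at the grasp, so no visible slip. I trim x by 3 mm and lower.

jog_arm(deltas=[{"rx": 0, "ry": 0, "rz": 0, "x": -0.1, "y": 0, "z": -1, "grip": 0}, {"rx": 0, "ry": 0, "rz": 0, "x": -0.1, "y": 0, "z": -2.4, "grip": 0}, {"rx": 0, "ry": 0, "rz": 0, "x": -0.1, "y": 0, "z": -3.8, "grip": 0}, {"rx": 0, "ry": 0, "rz": 0, "x": -0.1, "y": 0, "z": -5.2, "grip": 0}, {"rx": 0, "ry": 0, "rz": 0, "x": -0.1, "y": 0, "z": -6.3, "grip": 0}, {"rx": 0, "ry": 0, "rz": 0, "x": -0.1, "y": 0, "z": -7.1, "grip": 0}, {"rx": 0, "ry": 0, "rz": 0, "x": -0.1, "y": 0, "z": -7.6, "grip": 0}, {"rx": 0, "ry": 0, "rz": 0, "x": -0.1, "y": 0, "z": -7.6, "grip": 0}, {"rx": 0, "ry": 0, "rz": 0, "x": -0.1, "y": 0, "z": -7.6, "grip": 0}])

```text
clock: 10.82
tool_pos: [0.3761, -0.3088, 0.0326]
tool_rot: [-3.14, 0.001, 1.416]
ft_force: [-0.4, 0.3, -1.6]
opening: 0.131
```

```bash
python3 - <<'E'
from h import *
a=camera('scene'); s=env.read_state(); print(s['tool_pos'],s['tool_rot'],s['ft_force'],s['torque'])
save('s7.png',cv2.resize(a[230:430,50:270],(660,600),interpolation=cv2.INTER_CUBIC))
E
```

```text
[ 0.37614411 -0.30909429  0.03279979] [-3.14089957e+00  1.25924785e-03  1.41571145e+00] [-0.11774732 -0.39027438 -0.5622136 ] [0.06631527 0.08371095 0.00995451]
```

View pics/s7.png

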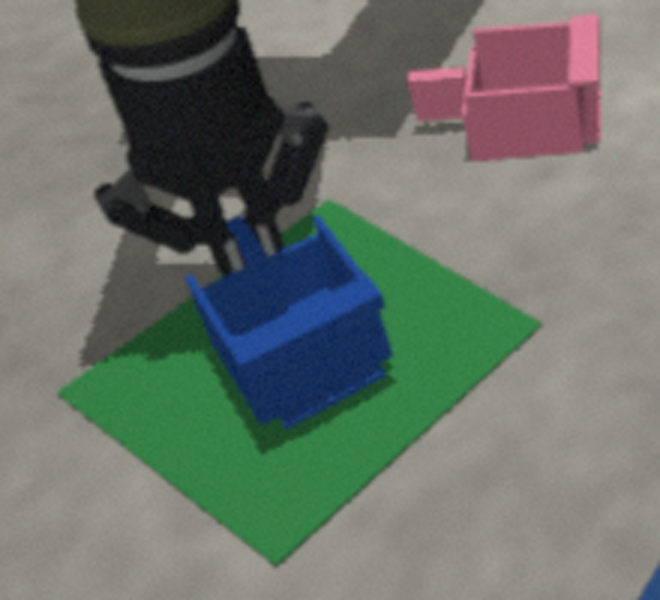

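The bin hovers level about 1 cm above the middle of the mat. I finish lowering slowly, watching the force.

jog_arm(deltas=[{"rx": 0, "ry": 0, "rz": 0, "x": 0, "y": 0, "z": -0.15, "grip": 0}, {"rx": 0, "ry": 0, "rz": 0, "x": 0, "y": 0, "z": -0.25, "grip": 0}, {"rx": 0, "ry": 0, "rz": 0, "x": 0, "y": 0, "z": -0.32, "grip": 0}, {"rx": 0, "ry": 0, "rz": 0, "x": 0, "y": 0, "z": -0.37, "grip": 0}, {"rx": 0, "ry": 0, "rz": 0, "x": 0, "y": 0, "z": -0.37, "grip": 0}, {"rx": 0, "ry": 0, "rz": 0, "x": 0, "y": 0, "z": -0.37, "grip": 0}])

```text
clock: 11.62
tool_pos: [0.3751, -0.3091, 0.0233]
tool_rot: [-3.14, 0.001, 1.415]
ft_force: [-6.2, 3.5, 24.4]
opening: 0.135
```

jog_arm(deltas=[{"rx": 0, "ry": 0, "rz": 0, "x": 0, "y": 0, "z": 0.05, "grip": 0}, {"rx": 0, "ry": 0, "rz": 0, "x": 0, "y": 0, "z": 0.05, "grip": 0}, {"rx": 0, "ry": 0, "rz": 0, "x": 0, "y": 0, "z": 0.05, "grip": 0}])

```text
clock: 12.0
tool_pos: [0.3753, -0.3091, 0.0234]
tool_rot: [-3.14, 0.001, 1.415]
ft_force: [-2.4, 0.5, 12.9]
opening: 0.128
```

```bash
python3 - <<'E'
from h import *
a=camera('scene'); w=camera('wrist');s=env.read_state(); print(s['tool_pos'],s['tool_rot'],s['ft_force'],s['torque'])
save('s8.png',cv2.hconcat([cv2.resize(a[260:390,80:210],(400,400),interpolation=cv2.INTER_CUBIC),cv2.resize(w[200:440,200:440],(400,400))]))
E
```

```text
[ 0.37527585 -0.30914991  0.02341281] [-3.13995470e+00  8.54104666e-04  1.41489904e+00] [-4.08120812  1.80055679 13.57564516] [ 0.2320722   0.36854621 -0.01043425]
```

View pics/s8.png

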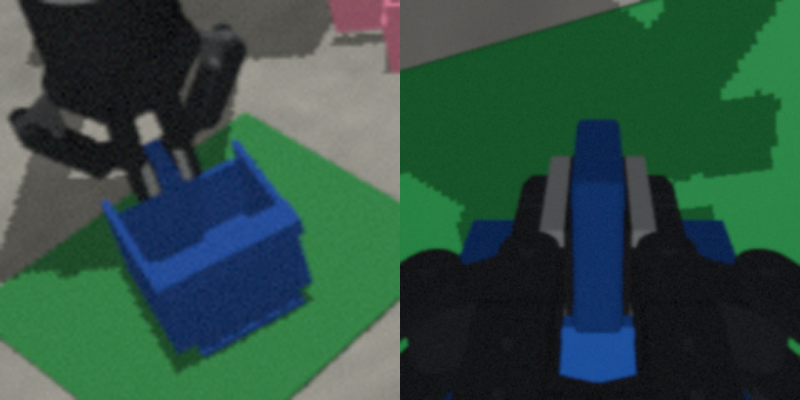

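jog_arm(deltas=[{"rx": 0, "ry": 0, "rz": 0, "x": 0, "y": 0, "z": 0, "grip": 0}, {"rx": 0, "ry": 0, "rz": 0, "x": 0, "y": 0, "z": -0.05, "grip": 0}, {"rx": 0, "ry": 0, "rz": 0, "x": 0, "y": 0, "z": -0.08, "grip": 0}, {"rx": 0, "ry": 0, "rz": 0, "x": 0, "y": 0, "z": -0.08, "grip": 0}, {"rx": 0, "ry": 0, "rz": 0, "x": 0, "y": 0, "z": -0.08, "grip": 0}], grip_force=20)

```text
clock: 12.72
tool_pos: [0.3749, -0.3091, 0.0229]
tool_rot: [-3.14, 0.002, 1.415]
ft_force: [-7.3, 3.9, 33.0]
opening: 0.133
```

```bash
python3 - <<'E'
from h import *
for i in range(3):
    a=camera('scene'); s=env.read_state(); print(s['tool_pos'],s['ft_force'],s['torque'])
E
```

```text
[ 0.37491615 -0.30910131  0.02288152] [-7.47630724  4.88425755 33.58656831] [ 0.65531699  0.76597047 -0.03002868]
[ 0.37493428 -0.30911053  0.02288964] [-7.63010666  4.64441817 32.18299277] [ 0.67009723  0.80766316 -0.05564847]
[ 0.37490534 -0.30908189  0.02287612] [-8.6823439   3.7578877  33.78238223] [ 0.6856358   0.70448946 -0.0244669 ]
```

jog_arm(deltas=[{"rx": 0, "ry": 0, "rz": 0, "x": 0, "y": 0, "z": 0.06, "grip": 0}, {"rx": 0, "ry": 0, "rz": 0, "x": 0, "y": 0, "z": 0.12, "grip": 0}, {"rx": 0, "ry": 0, "rz": 0, "x": 0, "y": 0, "z": 0.12, "grip": 0}])

```text
clock: 13.25
tool_pos: [0.3754, -0.309, 0.0233]
tool_rot: [-3.139, 0.0, 1.415]
ft_force: [0.1, 0.4, -0.5]
opening: 0.133
```

```bash
python3 - <<'E'
from h import *
a=camera('scene'); s=env.read_state(); print(s['tool_pos'],s['ft_force'],s['torque']); np.save('pre.npy',a)
E
```

```text
[ 0.37543381 -0.3090623   0.02324301] [-0.44971128 -0.34869067  1.22291236] [-0.0582001   0.0844577   0.02275843]
```

jog_arm(deltas=[{"rx": 0, "ry": 0, "rz": 0, "x": 0, "y": 0, "z": -0.02, "grip": 0}, {"rx": 0, "ry": 0, "rz": 0, "x": 0, "y": 0, "z": -0.02, "grip": 0.1}, {"rx": 0, "ry": 0, "rz": 0, "x": 0, "y": 0, "z": -0.02, "grip": 0.2}, {"rx": 0, "ry": 0, "rz": 0, "x": 0, "y": 0, "z": -0.02, "grip": 0.35}, {"rx": 0, "ry": 0, "rz": 0, "x": 0, "y": 0, "z": -0.02, "grip": 0.5}, {"rx": 0, "ry": 0, "rz": 0, "x": 0, "y": 0, "z": -0.02, "grip": 0.5}, {"rx": 0, "ry": 0, "rz": 0, "x": 0, "y": 0, "z": -0.02, "grip": 0.5}])

```text
clock: 14.18
tool_pos: [0.3754, -0.3089, 0.0228]
tool_rot: [-3.139, 0.0, 1.415]
ft_force: [1.3, -0.1, -0.3]
opening: 0.502
```

```bash
python3 - <<'E'
from h import *
a=camera('scene'); w=camera('wrist'); p=np.load('pre.npy'); s=env.read_state(); print(s['opening'],s['ft_force'])
f=lambda i:cv2.resize(i[255:385,80:210],(400,400),interpolation=cv2.INTER_CUBIC)
save('s9.png',cv2.hconcat([f(p),f(a)]))
# image shift of the bin's back part between before/after release
g=lambda i:cv2.cvtColor(i[300:385,110:190],cv2.COLOR_RGB2GRAY).astype(np.float32)
print(cv2.phaseCorrelate(g(p),g(a)))
E
```

```text
0.49981865083620947 [-0.53202542  0.15545626 -0.11729236]
((-0.1086043668692156, 0.4128285171689541), 0.4504554192225138)
```

View pics/s9.png

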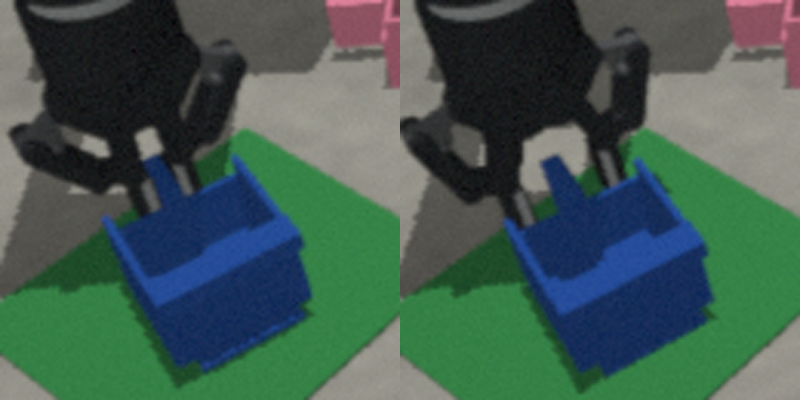

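Released: the bin stands upright on the mat. Its back edge settled by about 1 px when the jaws opened. I retreat straight up.

jog_arm(deltas=[{"rx": 0, "ry": 0, "rz": 0, "x": 0, "y": 0, "z": 0.6, "grip": 0.5}, {"rx": 0, "ry": 0, "rz": 0, "x": 0, "y": 0, "z": 1.6, "grip": 0.5}, {"rx": 0, "ry": 0, "rz": 0, "x": 0, "y": 0, "z": 3, "grip": 0.5}, {"rx": 0, "ry": 0, "rz": 0, "x": 0, "y": 0, "z": 4.5, "grip": 0.5}, {"rx": 0, "ry": 0, "rz": 0, "x": 0, "y": 0, "z": 6, "grip": 0.5}, {"rx": 0, "ry": 0, "rz": 0, "x": -0.5, "y": -1.5, "z": 7, "grip": 0.5}, {"rx": 0, "ry": 0, "rz": 0, "x": -0.5, "y": -3, "z": 7, "grip": 0.5}, {"rx": 0, "ry": 0, "rz": 0, "x": -0.5, "y": -4, "z": 7, "grip": 0.5}, {"rx": 0, "ry": 0, "rz": 0, "x": -0.5, "y": -4, "z": 7, "grip": 0.5}])

```text
clock: 15.4
tool_pos: [0.3602, -0.4309, 0.2327]
tool_rot: [-3.14, 0.001, 1.413]
ft_force: [0.0, 0.1, 0.0]
opening: 0.501
```

```bash
python3 - <<'E'
from h import *
t=camera('top'); a=camera('scene'); s=env.read_state(); print(s['clock'],s['ft_force'])
save('f.png',cv2.vconcat([cv2.resize(t[150:370,180:540],(490,300)),cv2.resize(a[150:430,60:518],(490,300))]))
E
```

```text
15.5 [0.03769526 1.22176301 0.22864316]
```

View pics/f.png

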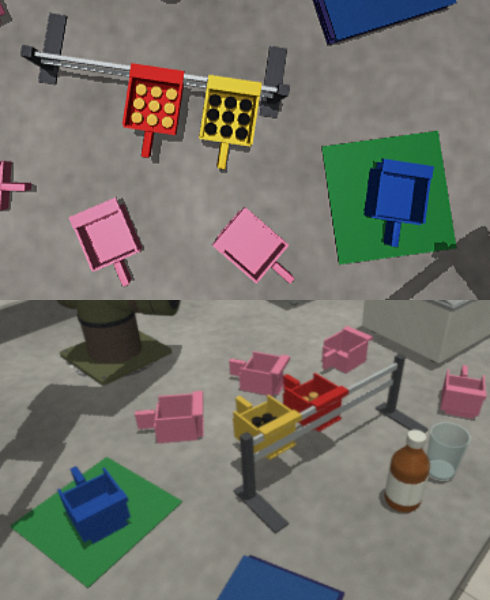

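```bash
python3 -c "
from rig import order; print(order.close_job())"
```

```text
the job is handed in; nothing more can be done
None
```

The blue bin is off the rail and standing upright near the middle of the green mat, and I handed the job in at about 15.5 s of the 42 s allowed.

- **Removal:** I gripped the front tab and tilted the bin about 21° with its lip still on the ledge; the camera view confirmed the lip resting there. I then lifted the lip off, levelled the bin and carried it over the mat.
- **Setting down:** I lowered it until the mat took the load, with at most about 34 N at the wrist. I eased that to near zero, opened the jaws and retreated.
- **Final pictures:** They show the blue bin upright, the red and yellow bins still hanging in place, and the gripper clear of everything.

**Checks that did not fully agree:**
- The top camera read about 3–4 mm off the wrist camera, so I relied mainly on the wrist view.
- Touchdown came about 3.5 mm higher than I calculated. On release the bin's back edge settled by about 1 px in the image, roughly 1–2 mm, so it was slightly tilted in the grip.
- By a rough pixel estimate, the bin is within about 6 mm of the mat's centre.

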